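# Hang the dice bin back on the counter rail

### The arm

A 7-joint arm with a two-finger parallel gripper is mounted at the origin on the work surface. World frame = base frame: x ahead of the robot, y to its left, z up, the work surface at z = 0. Lengths are in m, angles in rad, forces in N, time in s.
With the tool pointing down it reaches from about 0.4 to 0.9 m from the base axis. Payload 5.5 kg.
Tool frame: the origin (TCP) lies on the centre line of the jaws, within the pads' length; the fingertips stand 17 mm ahead of it and the grasp point (between the pads) lies 2 mm behind it; z points along the fingers, y is the line along which they close (so a half turn about z gives the same grasp; the last joint's range is limited). The gripper opens to 85 mm and grips with 20 to 120 N. Pads are 22 mm wide; open, the fingers measure 114 mm over their backs; the gripper's body (76 mm by 85 mm) begins 54 mm behind the grasp point. The pads swing forward as they close: fully open they stand 13 mm farther back than shut.
Start: joints at [1.45, 0.501, -0.427, 1.55, 0.221, 1.138, -0.21], TCP at [0.243, -0.603, 0.248] pointing down, gripper open.
Joint ranges: [-2.88, 2.88], [-0.31, 2.03], [-1.54, 1.56], [0.2, 2.42], [-1.41, 4.55], [0.19, 2.02], [-2.57, 2.57]. Speed limits (rad/s): [2.57, 2.57, 3.14, 3.14, 3.14, 3.14, 3.14].

### API

Orientations are given as a unit quaternion [w, x, y, z].
In Python, from bench import manip gives the robot as it stands. The module is installed in compiled form; this text tells all that it offers.
- The arm moves only by the tool step_arm, never from a script. Its argument "steps" is one flat list of numbers, 6 for each row, row after row: the shift along the tool's x, y, z each as a share of 30 mm, from -1 to 1, then the turn, a rotation vector about the tool's x, y, z each as a share of 0.08 rad, from -1 to 1. A call has 1 to 20 rows; each row shifts and turns the commanded pose from where the row before left it, along the tool's axes as they then stand; what a row does not reach is not made up. A row lasts 1/12 s, in which the tool goes at most 41.7 mm and 7.16 degrees, less where a joint would pass 70% of its speed; a pose out of reach is approached as far as the arm can. A call with a number of a shift or a turn outside -1 to 1 is refused whole. A call with a gripper value outside its range is refused whole. "grip" is the gripper's target within -1 to 1 (shut at 1, half-way at 0, fully open at -1), set as the call begins (left out, the last holds). The fingers move at their own pace and stop on an object; the grip force is fixed at half the most. Time passes only in rows, so rows that do not move let the fingers close. It gives the time, the measured TCP pose, the force, the opening and the grip force at its end, in the units of the state.
- manip.sense(): the state, without advancing time (a new reading comes with each control period).
- manip.get_image(name): name is "side" or "top" or "wrist"; returns the picture (384x512x3 uint8, red, green, blue); there is no depth.
- manip.calibration(name): a dict with "fovy" (degrees; the focal length in pixels is half the picture's height over the tangent of half this angle, whatever the lens; pixels are square), "cx", "cy" (the principal point, pixels), "world_from_camera" (4x4, takes a point from camera to world coordinates). Camera axes: x right, y up, looking along -z (the intrinsics and any distortion apply to the point x, -y, -z); pixel columns grow to the right and rows downward; lengths in m; the calibration is good to about 2 mm. A picture is of the moment at which its call begins: read the wrist's pose just before it. calibration takes no time and is no camera call; for the wrist camera it gives the pose at the moment of the call.
- manip.sign_off(): hands the job in; it is judged then, once.
The state is a dict: "time": time; "joints": joint angles; "joint_vel": joint speeds; "joint_efforts": joint torques, N m; "position": TCP position; "eef_rot": TCP orientation; "ft_force": force on the tool from outside, world axes, zero at the start; "moment": the same for the moment, N m; "opening": finger opening in m; "gripper_force": force on a finger pad.
Only numpy, scipy, OpenCV 4.12 (cv2) and the standard library are available. Lean on these libraries where they do the work, as an engineer would, in place of code of your own. Each camera call takes 0.05 s, during which the arm holds its last target. There are 200 camera calls.

### The job

Pick up the empty red bin, lift its rear hook over the lip of the counter rail in the middle of the open stretch between the green bin and the yellow end plate, lower it gently until the hook is fully seated behind the lip, and let go so that it hangs there by itself. Then slide it along the rail until it rests against the end plate, and leave it hanging. Do not drop the bin or push, press or knock the rack with more than 25 N, and leave the deck box, figure and dice cup as they stand.

Things in the scene. Friction and masses are not known exactly. Their poses are not given: they have to be found in the camera images.
- bin_mid (a point): Centre of the loose red plastic bin, 35 mm above its underside; grasp it across its width here. Bin 95 long (x), 64 wide (y), rear wall and flange 70 high, side walls 54 high, lower open front at +x. x points to the low front, z up. Its outer rear face is at x -47.5. 0.11 to 0.2 kg.
- bin_hook (a point): Middle of the lower edge of the bin's rear hook, x -55.5 and z +17 mm from bin_mid, same axes. The hook is a plate 4 mm thick, full bin width, hanging 14 mm down from a flange whose underside is at z +31 from bin_mid; gap between hook and rear face 6 mm. Seated, the flange rests on the rail's lip, with 2 mm play: let go, it hangs 2 degrees nose down. It can bind when slid askew.
- rack: Fixed display rack of two dark uprights with an aluminium rail along its y. Origin on the counter, straight below the rail's flat front face (the plane x = 0); bins hang on its +x side, same axes as the rack when hung. Along the rail's top front edge runs an upright lip 4 mm thick (x -4 to 0), behind it a slot 10 wide, 18 deep, then a web 10 mm above the lip.
- rack_end (a point): Inner face of the yellow end plate (y +170 of the rack), in the front face plane, 165 mm up; rack axes. The plate stands 13 mm proud of the face. The rail is clamped at a height that is NOT measured: its lip top is 165 to 195 mm above the counter. The front face reaches 60 mm below the lip top. The open stretch is y -60 to +170; beyond it hang a green and a blue bin.
- deckbox: Bystander: black and blue card deck box standing on the counter, 48 x 72 x 94 mm high, origin at the centre of its underside.
- figure: Bystander: small green game figure, 50 mm round base, 79 mm high, origin at the centre of its underside.
- dicecup: Bystander: dark wooden dice cup, 76 mm across, 85 mm high, origin at the centre of its underside.
Mind the look-alikes: they are no part of the job. Of the things that look like the part that bears bin_mid, the smaller one is meant.

How it is judged:
By the outcome, as a careful person would: the job done as asked, in the order asked, and still so for the second after the job is handed in, with the robot touching nothing.
It also fails if it takes over 61 s, if anything falls off the work surface, if the arm or the gripper's body presses on something with over 40 N, if the wrist force passes 120 N, or if a joint passes its speed limit or range.

## Working session

There is one attempt and no reset: what is moved stays moved. The work goes in short steps, Python scripts to look and compute and a tool call to move; the robot and the scene stay as the last step left them, time stands still between calls to the robot, and variables do not carry over. Pictures are saved under pics/ and viewed, at most 10 in all, crops included, and the job is handed in when it is done.

Besides the shell and the picture viewer there is one more tool, called by a JSON object that holds its "api" and its "payload", one argument or row to a line. step_arm: Moves the arm, as the interface text tells. Shift numbers are shares of 30 mm and turn numbers shares of 0.08 rad, none past 1 either way. Its arguments: {"type":"object","properties":{"steps":{"type":"array","items":{"type":"number","minimum":-1,"maximum":1}},"grip":{"type":"number"}},"required":["steps"]}

```bash
mkdir -p pics; python3 - <<'E'
from bench import manip
import cv2,numpy as np
s=manip.sense();print(s['time'],s['position'],s['eef_rot'],s['opening'],s['ft_force'])
for n in("side","top","wrist"):
    c=manip.calibration(n);print(n,c)
    cv2.imwrite(f"pics/{n}0.png",manip.get_image(n)[:,:,::-1])
E
```

```text
0.0 [ 0.2430984  -0.60214003  0.24727122] [-9.34001580e-04  9.81643214e-01  1.90724165e-01 -1.44611512e-04] 0.08569599569107575 [ 0.54142387 -0.63825728 -0.09778634]
side {'fovy': 53.91061250393252, 'cx': 254.40574663011247, 'cy': 196.8220127668109, 'world_from_camera': array([[-0.96453055,  0.13666195, -0.22584138,  0.31233463],
       [-0.26342777, -0.55319594,  0.79030378,  0.85675242],
       [-0.01693008,  0.82176503,  0.56957494,  0.8519826 ],
       [ 0.        ,  0.        ,  0.        ,  1.        ]])}
top {'fovy': 55.186402268318, 'cx': 261.8249324663657, 'cy': 189.92857528677555, 'world_from_camera': array([[-0.00991228,  0.99895696, -0.0445728 ,  0.51511918],
       [-0.99980327, -0.01066681, -0.0167223 , -0.13943756],
       [-0.01718031,  0.04439827,  0.99886617,  1.14416799],
       [ 0.        ,  0.        ,  0.        ,  1.        ]])}
wrist {'fovy': 60.65107536137257, 'cx': 257.24924582158775, 'cy': 190.99307435782802, 'world_from_camera': array([[ 0.37332223,  0.89157178,  0.25637916,  0.30850832],
       [-0.92770087,  0.35916013,  0.10185823, -0.57500857],
       [-0.00126725, -0.27586911,  0.96119438,  0.3726282 ],
       [ 0.        ,  0.        ,  0.        ,  1.        ]])}
```

View pics/side0.png

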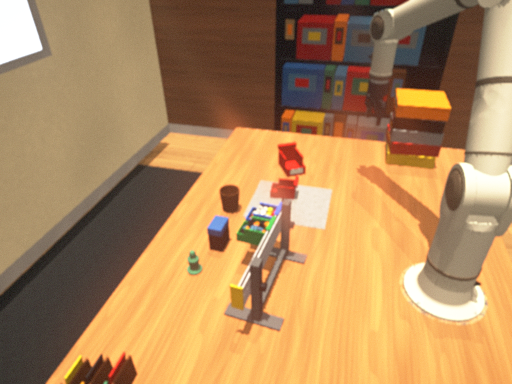

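View pics/top0.png

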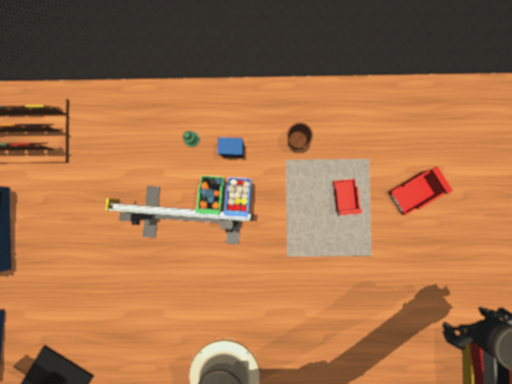

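Candidates for the red bin (top image): the small one on the grey mat (346,197) and a bigger one at (420,190). By the description the smaller one at (346,197) is meant. I'll check it in a close crop.

```bash
python3 - <<'E'
import cv2,numpy as np
t=cv2.imread("pics/top0.png");s=cv2.imread("pics/side0.png")
a=cv2.resize(t[160:250,315:465],None,fx=5,fy=5,interpolation=2)
cv2.imwrite("pics/cropA.png",a)
b=cv2.resize(t[165:250,95:265],None,fx=4.6,fy=4.6,interpolation=2)
c=cv2.resize(s[140:330,180:340],None,fx=3,fy=3,interpolation=2)
cv2.imwrite("pics/cropB.png",b);cv2.imwrite("pics/cropC.png",c)
E
```

```text
(no output)
```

View pics/cropA.png

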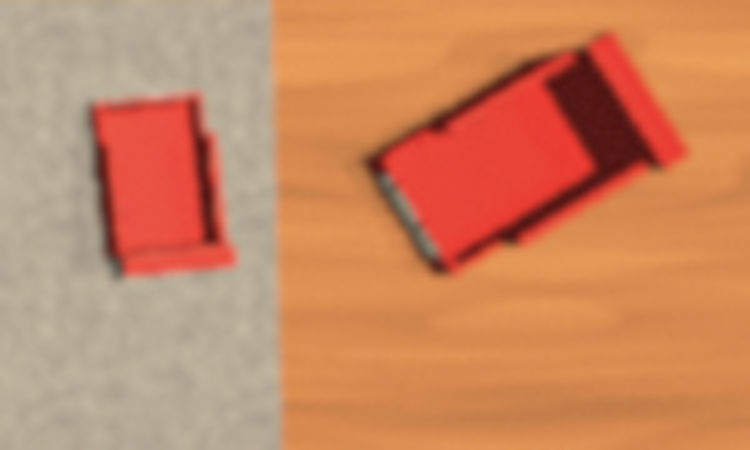

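View pics/cropB.png

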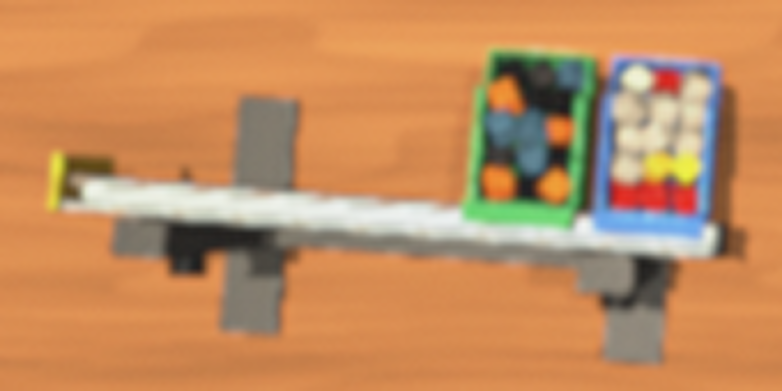

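View pics/cropC.png

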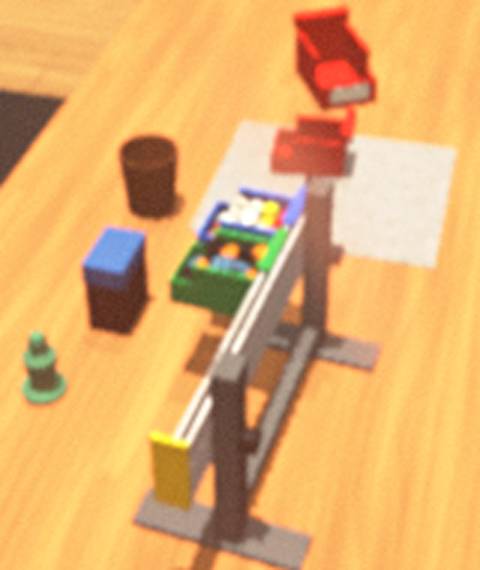

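Crop A confirms it: the small bin on the mat (flange at the bottom, about (350,214) in the top image, front toward +x) is clearly smaller than the tilted one at (420,190). Crop B shows the rail from the yellow plate (~(107,204)) to the green bin's edge (~(197,213)). Crop C shows the lip and the plate in the side view.

```bash
cat > h.py <<'E'
import numpy as np,cv2
def ray(c,p,H=384):
    f=H/2/np.tan(np.radians(c['fovy'])/2);T=np.array(c['world_from_camera'])
    d=T[:3,:3]@np.array([(p[0]-c['cx'])/f,-(p[1]-c['cy'])/f,-1]);return T[:3,3],d/np.linalg.norm(d)
def atz(c,p,z):
    o,d=ray(c,p);return o+d*(z-o[2])/d[2]
def tri(obs):
    A=np.zeros((3,3));b=np.zeros(3);R=[ray(c,p) for c,p in obs]
    for o,d in R:
        M=np.eye(3)-np.outer(d,d);A+=M;b+=M@o
    x=np.linalg.solve(A,b);return x,[round(float(np.linalg.norm((np.eye(3)-np.outer(d,d))@(x-o)))*1e3,1) for o,d in R]
def proj(c,X,H=384):
    f=H/2/np.tan(np.radians(c['fovy'])/2);T=np.array(c['world_from_camera'])
    q=T[:3,:3].T@(np.array(X)-T[:3,3]);return np.array([c['cx']-f*q[0]/q[2],c['cy']+f*q[1]/q[2]])
E
python3 - <<'E'
from h import *
from bench import manip
np.set_printoptions(precision=4,suppress=True)
t=manip.calibration('top');s=manip.calibration('side')
A=lambda u,v:(315+u/5,160+v/5);B=lambda u,v:(95+u/4.6,165+v/4.6);C=lambda u,v:(180+u/3,140+v/3)
print('flange rear L,R z.07',atz(t,A(120,275),.07),atz(t,A(236,262),.07))
print('front L,R',[atz(t,A(*p),z) for p in((95,103),(198,95)) for z in(0,.03)])
print('plate top front/out corners',tri([(t,B(50,152)),(s,C(152,436))]),tri([(t,B(52,210)),(s,C(188,445))]))
print('plate inner z.165',atz(t,B(66,155),.18),atz(t,B(66,205),.18))
print('green front corners',tri([(t,B(490,50)),(s,C(173,288))]),)
for z in(.165,.18,.195):
    print(z,'lip front line',atz(t,B(110,178),z),atz(t,B(460,206),z),'green flangeL',atz(t,B(463,220),z))
E
```

```text
flange rear L,R z.07 [ 0.4877 -0.3452  0.07  ] [ 0.4946 -0.4125  0.07  ]
front L,R [array([ 0.5928, -0.3451,  0.    ]), array([ 0.5908, -0.3397,  0.03  ]), array([ 0.5971, -0.4091,  0.    ]), array([ 0.595, -0.402,  0.03 ])]
plate top front/out corners (array([0.539 , 0.2886, 0.1802]), [2.1, 2.1]) (array([0.5077, 0.2886, 0.1784]), [0.1, 0.1])
plate inner z.165 [0.5392 0.2801 0.18  ] [0.5106 0.2798 0.18  ]
green front corners (array([0.6003, 0.0464, 0.1169]), [2.1, 2.1])
0.165 lip front line [0.5259 0.2606 0.165 ] [0.5077 0.0559 0.165 ] green flangeL [0.4995 0.0542 0.165 ]
0.18 lip front line [0.5258 0.2545 0.18  ] [0.5078 0.0529 0.18  ] green flangeL [0.4998 0.0512 0.18  ]
0.195 lip front line [0.5256 0.2484 0.195 ] [0.5079 0.05   0.195 ] green flangeL [0.5    0.0483 0.195 ]
```

{"api": "step_arm", "payload": {
  "steps": [0.77, -0.2, 0, 0, 0, 0, 0.77, -0.2, 0, 0, 0, 0, 0.77, -0.2, 0, 0, 0, 0, 0.77, -0.2, 0, 0, 0, 0, 0.77, -0.2, 0, 0, 0, 0, 0.77, -0.2, 0, 0, 0, 0, 0.77, -0.2, 0, 0, 0, 0, 0.77, -0.2, 0, 0, 0, 0, 0.77, -0.2, 0, 0, 0, 0, 0.77, -0.2, 0, 0, 0, 0, 0.77, -0.2, 0, 0, 0, 0, 0.77, -0.2, 0, 0, 0, 0, 0.77, -0.2, 0, 0, 0, 0, 0.77, -0.2, 0, 0, 0, 0, 0.77, -0.2, 0, 0, 0, 0, 0.77, -0.2, 0, 0, 0, 0, 0, 0, 0, 0, 0, 0.9, 0, 0, 0, 0, 0, 0.9, 0, 0, 0, 0, 0, 0.9, 0, 0, 0, 0, 0, 0.85],
  "grip": -1
}}

```text
time: 1.82
position: [0.5501, -0.3749, 0.2477]
eef_rot: [-0.0, 0.999, 0.048, -0.0]
ft_force: [0.8, 0.2, 0.2]
opening: 0.0853
gripper_force: 0.0
```

```bash
cat > w.py <<'E'
import sys,pickle
from h import *
from bench import manip
s=manip.sense();c=manip.calibration('wrist');im=manip.get_image('wrist')[:,:,::-1]
n=sys.argv[1];cv2.imwrite(f'pics/{n}.png',im);pickle.dump(c,open(f'pics/{n}.pkl','wb'))
print(s['time'],s['position'].round(4),np.round(s['eef_rot'],4),s['ft_force'].round(2))
E
python3 w.py w1
```

```text
1.8167 [ 0.5501 -0.3749  0.2477] [-3.000e-04  9.988e-01  4.830e-02 -4.000e-04] [0.76 0.16 0.17]
```

View pics/w1.png

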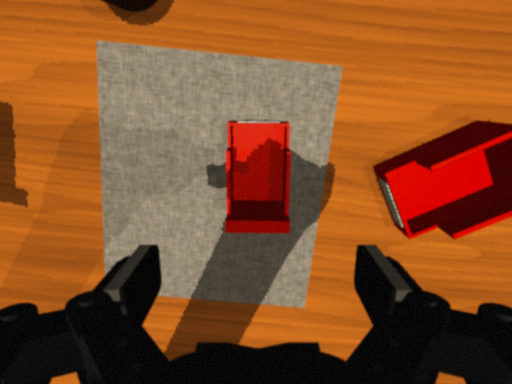

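Wrist view: the bin's rear flange edge runs from (226,232) to (289,231) and its front edge is at about row 121, so it lies nearly parallel to the tool. Next I'll view the rail.

{"api": "step_arm", "payload": {
  "steps": [0, -0.9, -0.3, 0, 0, 0, 0, -0.9, -0.3, 0, 0, 0, 0, -0.9, -0.3, 0, 0, 0, 0, -0.9, -0.3, 0, 0, 0, 0, -0.9, -0.3, 0, 0, 0, 0, -0.9, -0.3, 0, 0, 0, 0, -0.9, -0.3, 0, 0, 0, 0, -0.9, -0.3, 0, 0, 0, 0, -0.9, 0, 0, 0, 0, 0, -0.9, 0, 0, 0, 0, 0, -0.9, 0, 0, 0, 0, 0, -0.9, 0, 0, 0, 0, 0, -0.9, 0, 0, 0, 0, 0, -0.9, 0, 0, 0, 0, 0, -0.9, 0, 0, 0, 0, 0, -0.9, 0, 0, 0, 0, 0, -0.9, 0, 0, 0, 0, 0, -0.9, 0, 0, 0, 0, 0, 0, 0, 0, 0, 0.5, 0, 0, 0, 0, 0, 0.5]
}}

```text
time: 3.53
position: [0.501, 0.1108, 0.3204]
eef_rot: [-0.0, 1.0, 0.012, 0.0]
ft_force: [-0.4, -1.1, -0.2]
opening: 0.0851
gripper_force: 0.0
```

```bash
python3 w.py w2; python3 - <<'E'
from h import *
import pickle
np.set_printoptions(precision=4,suppress=True)
c=pickle.load(open('pics/w1.pkl','rb'))
a,b=atz(c,(226,232),.07),atz(c,(289,231),.07)
print(a,b,np.arctan2(-(b-a)[0]*-1,-(b-a)[1]),np.linalg.norm(a-b))
print([atz(c,p,z) for p in((228,121),(290,121)) for z in(.0,.03)])
E
```

```text
3.5333 [0.501  0.1108 0.3204] [-2.000e-04  9.999e-01  1.210e-02  0.000e+00] [-0.45 -1.12 -0.24]
[ 0.4882 -0.3484  0.07  ] [ 0.4953 -0.4107  0.07  ] 0.11284048345247483 0.0627432224944914
[array([ 0.5911, -0.337 ,  0.    ]), array([ 0.5934, -0.3395,  0.03  ]), array([ 0.5977, -0.4058,  0.    ]), array([ 0.5995, -0.4027,  0.03  ])]
```

View pics/w2.png

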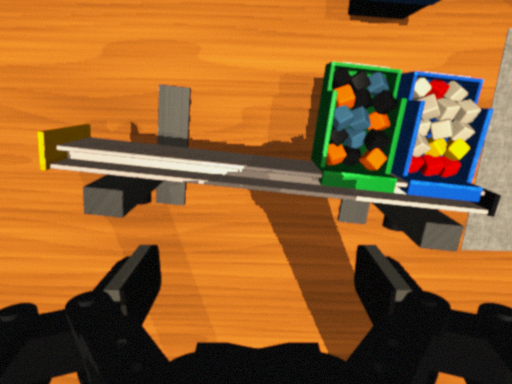

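{"api": "step_arm", "payload": {
  "steps": [-0.58, -0.42, 0.42, 0, 0, 0, -0.58, -0.42, 0.42, 0, 0, 0, -0.58, -0.42, 0.42, 0, 0, 0, -0.58, -0.42, 0.42, 0, 0, 0, 0, 0, 0, 0, 0, 0, 0, 0, 0, 0, 0, 0, 0, 0, 0, 0, 0, 0]
}}

```text
time: 4.17
position: [0.4319, 0.1568, 0.2703]
eef_rot: [0.0, 1.0, 0.01, 0.001]
ft_force: [-0.1, -0.3, 0.3]
opening: 0.0853
gripper_force: 0.0
```

```bash
python3 w.py w3; python3 - <<'E'
import cv2,numpy as np
a=cv2.imread('pics/w2.png')[115:215,30:290];b=cv2.imread('pics/w3.png')[40:140,100:360]
b0=cv2.imread('pics/w3.png')
r=lambda x:cv2.resize(x,None,fx=3,fy=3,interpolation=2)
cv2.imwrite('pics/cropD.png',np.vstack([r(a)[:290],cv2.resize(b0[0:220],(780,306))]))
E
```

```text
4.1667 [0.4319 0.1568 0.2703] [1.000e-04 9.999e-01 1.020e-02 5.000e-04] [-0.08 -0.28  0.34]
```

View pics/cropD.png

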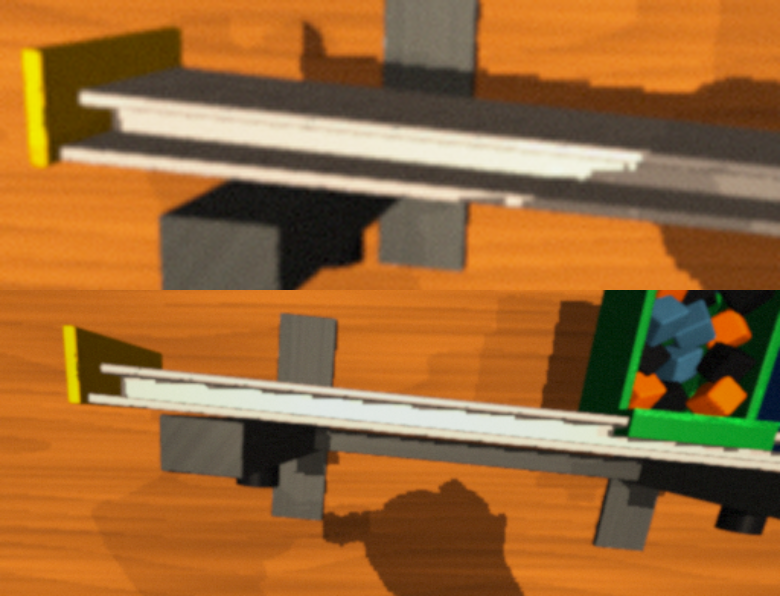

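Top: lip from about (57,146) to (243,166) in w2, with the dark face in front and the web behind. Bottom: w3 from above, with lip, slot and web clear. The plate's inner end of the lip is at about (67,54) in w3. Next I'll fit the lip edges and triangulate.

```bash
python3 - <<'E'
from h import *
import pickle
np.set_printoptions(precision=4,suppress=True)
def fit(n,p,q,sgn,half=4):
    g=cv2.GaussianBlur(cv2.cvtColor(cv2.imread(f'pics/{n}.png'),6).astype(float),(0,0),.7)
    u=np.arange(int(p[0])+4,int(q[0])-4);v0=p[1]+(u-p[0])*(q[1]-p[1])/(q[0]-p[0]);V=[]
    for a,b in zip(u,v0):
        r=np.arange(int(round(b))-half,int(round(b))+half+1);d=sgn*(g[r+1,a]-g[r-1,a])/2
        k=int(np.clip(np.argmax(d),1,len(d)-2));y=d[k-1:k+2];den=y[0]-2*y[1]+y[2]
        V.append(r[k]+(0 if den==0 else np.clip(.5*(y[0]-y[2])/den,-1,1)))
    V=np.array(V);m=np.ones(len(u),bool)
    for _ in range(5):
        f=np.polyfit(u[m],V[m],1);e=V-np.polyval(f,u);m=abs(e)<max(.5,1.5*np.median(abs(e)))
    print(n,f,'rms',e[m].std().round(2),m.mean().round(2));return f
cal={n:pickle.load(open(f'pics/{n}.pkl','rb')) for n in('w2','w3')}
sc=lambda x,y:(x/1.5234,(y-290)/1.391)
L2=fit('w2',(57,145.5),(240,165),1);L3=fit('w3',sc(102,365),sc(600,413),1)
R2=fit('w2',(51,168),(190,182),-1);R3=fit('w3',sc(90,403),sc(600,453),-1)
def at(n,f,z,y):
    a,b=[atz(cal[n],(u,np.polyval(f,u)),z) for u in(70,220)]
    return a[0]+(y-a[1])*(b[0]-a[0])/(b[1]-a[1]),(b[0]-a[0])/(b[1]-a[1])
for nm,A,B in(('lip front',L2,L3),('web rear',R2,R3)):
  for z in np.arange(.16,.216,.005):
    for y in(.12,.25):
        p,q=at('w2',A,z,y),at('w3',B,z,y)
        print(nm,z.round(3),y,'x2 %.4f x3 %.4f d %.1f mm slope %.4f %.4f'%(p[0],q[0],(p[0]-q[0])*1e3,p[1],q[1]))
for z in(.17,.18,.19): print('lip end at plate',z,atz(cal['w2'],(56.7,146),z),atz(cal['w3'],sc(102,368),z), 'plate corner',atz(cal['w3'],sc(161,353),z),atz(cal['w2'],(30+181/3,115+28/3),z))
E
```

```text
w2 [  0.1073 139.0117] rms 0.08 1.0
w3 [ 0.1118 45.5231] rms 0.19 0.99
w2 [  0.1074 162.4436] rms 0.17 0.95
w3 [ 0.1107 73.576 ] rms 0.22 0.89
lip front 0.16 0.12 x2 0.5126 x3 0.5137 d -1.0 mm slope 0.0860 0.0862
lip front 0.16 0.25 x2 0.5238 x3 0.5249 d -1.1 mm slope 0.0860 0.0862
lip front 0.165 0.12 x2 0.5137 x3 0.5134 d 0.3 mm slope 0.0860 0.0862
lip front 0.165 0.25 x2 0.5249 x3 0.5246 d 0.3 mm slope 0.0860 0.0862
lip front 0.17 0.12 x2 0.5147 x3 0.5130 d 1.7 mm slope 0.0860 0.0862
lip front 0.17 0.25 x2 0.5259 x3 0.5243 d 1.6 mm slope 0.0860 0.0862
lip front 0.175 0.12 x2 0.5158 x3 0.5127 d 3.0 mm slope 0.0860 0.0862
lip front 0.175 0.25 x2 0.5269 x3 0.5239 d 3.0 mm slope 0.0860 0.0862
lip front 0.18 0.12 x2 0.5168 x3 0.5124 d 4.4 mm slope 0.0860 0.0862
lip front 0.18 0.25 x2 0.5280 x3 0.5236 d 4.4 mm slope 0.0860 0.0862
lip front 0.185 0.12 x2 0.5178 x3 0.5121 d 5.7 mm slope 0.0860 0.0862
lip front 0.185 0.25 x2 0.5290 x3 0.5233 d 5.7 mm slope 0.0860 0.0862
lip front 0.19 0.12 x2 0.5189 x3 0.5118 d 7.1 mm slope 0.0860 0.0862
lip front 0.19 0.25 x2 0.5301 x3 0.5230 d 7.1 mm slo
[... 2046 characters left out ...]
 0.5153 x3 0.5075 d 7.8 mm slope 0.0883 0.0876
web rear 0.21 0.12 x2 0.5053 x3 0.4962 d 9.1 mm slope 0.0883 0.0876
web rear 0.21 0.25 x2 0.5167 x3 0.5076 d 9.2 mm slope 0.0883 0.0876
web rear 0.215 0.12 x2 0.5067 x3 0.4962 d 10.4 mm slope 0.0883 0.0876
web rear 0.215 0.25 x2 0.5182 x3 0.5076 d 10.5 mm slope 0.0883 0.0876
lip end at plate 0.17 [0.5278 0.2812 0.17  ] [0.5251 0.2814 0.17  ] plate corner [0.532 0.256 0.17 ] [0.5464 0.2509 0.17  ]
lip end at plate 0.18 [0.5294 0.2752 0.18  ] [0.5241 0.276  0.18  ] plate corner [0.5306 0.2517 0.18  ] [0.5473 0.2459 0.18  ]
lip end at plate 0.19 [0.531  0.2691 0.19  ] [0.5231 0.2706 0.19  ] plate corner [0.5293 0.2474 0.19  ] [0.5483 0.2409 0.19  ]
```

{"api": "step_arm", "payload": {
  "steps": [0.186, 0.934, 0, 0, 0, 0, 0.186, 0.934, 0, 0, 0, 0, 0.186, 0.934, 0, 0, 0, 0, 0.186, 0.934, 0, 0, 0, 0, 0.186, 0.934, 0, 0, 0, 0, 0.186, 0.934, 0, 0, 0, 0, 0.186, 0.934, 0, 0, 0, 0, 0.186, 0.934, 0, 0, 0, 0, 0.186, 0.934, 0, 0, 0, 0, 0.186, 0.934, 0.2, 0, 0, 0, 0.186, 0.934, 0.2, 0, 0, 0, 0.186, 0.934, 0.2, 0, 0, 0, 0.186, 0.934, 0.2, 0, 0, 0, 0.186, 0.934, 0.2, 0, 0, 0, 0.186, 0.934, 0.2, 0, 0, 0, 0.186, 0.934, 0.2, 0, 0, 0, 0.186, 0.934, 0.2, 0, 0, 0, 0.186, 0.934, 0.2, 0, 0, 0, 0.186, 0.934, 0.2, 0, 0, -0.55, 0, 0, 0, 0, 0, -0.55]
}}

```text
time: 5.88
position: [0.5456, -0.3821, 0.2079]
eef_rot: [0.002, 0.999, 0.05, -0.001]
ft_force: [-1.1, -0.2, 0.4]
opening: 0.0852
gripper_force: 0.0
```

{"api": "step_arm", "payload": {
  "steps": [0, 0, 0, 0, 0, 0, 0, 0, 0, 0, 0, 0]
}}

```text
time: 6.05
position: [0.5476, -0.3736, 0.2096]
eef_rot: [-0.0, 0.999, 0.053, 0.0]
ft_force: [0.2, -0.2, 0.6]
opening: 0.0853
gripper_force: 0.0
```

```bash
python3 w.py w4; python3 - <<'E'
from h import *
import pickle
np.set_printoptions(precision=4,suppress=True)
c=pickle.load(open('pics/w4.pkl','rb'))
im=cv2.imread('pics/w4.png').astype(int)
m=((im[:,:,2]>90)&(im[:,:,1]<60)&(im[:,:,0]<60)).astype(np.uint8)
n,l,st,ce=cv2.connectedComponentsWithStats(m)
p=proj(c,(.549,-.373,.01))
for i in range(1,n):
    if st[i,4]>800: print(st[i],ce[i])
k=min((i for i in range(1,n) if st[i,4]>800),key=lambda i:np.hypot(*(ce[i]-p)))
ys,xs=np.where(l==k)
for r in range(ys.min(),ys.max()+1,max(1,(ys.max()-ys.min())//14)):
    q=xs[ys==r];print(r,q.min(),q.max(),end='; ')
M=np.array([.549,-.373]);a=.108;x=np.array([np.cos(a),np.sin(a)]);y=np.array([-x[1],x[0]])
print()
for nm,u,v,z in(('flangeRL',-57.5,32,.07),('flangeRR',-57.5,-32,.07),('frontL',47.5,32,0),('frontR',47.5,-32,0)):
    print(nm,proj(c,[*(M+(u*x+v*y)/1e3),z]))
E
```

```text
6.05 [ 0.5476 -0.3736  0.2096] [-4.000e-04  9.986e-01  5.270e-02  0.000e+00] [ 0.2  -0.18  0.64]
[ 226  121   69   89 5092] [259.3806 164.382 ]
[ 402  151  110  103 5521] [456.2719 194.441 ]
[ 222  233   74   16 1088] [258.8447 240.7638]
[ 166  316   92   44 1848] [208.9659 333.6369]
121 229 231; 127 227 294; 133 227 294; 139 227 293; 145 227 293; 151 226 293; 157 232 287; 163 232 287; 169 232 287; 175 232 287; 181 231 286; 187 231 286; 193 231 286; 199 231 285; 205 231 285; 
flangeRL [222.0745 246.2179]
flangeRR [294.6461 245.9792]
frontL [225.8222 119.3903]
frontR [289.9069 119.1374]
```

{"api": "step_arm", "payload": {
  "steps": [0, 0, 0.8, 0, 0, 0, 0, 0, 0.8, 0, 0, 0, 0, 0, 0.8, 0, 0, 0, 0, 0, 0.8, 0, 0, 0, 0, 0, 0.8, 0, 0, 0, 0, 0, 0.8, 0, 0, 0, 0, 0, 0.5, 0, 0, 0, 0, 0, 0.4, 0, 0, 0, 0, 0, 0.1, 0, 0, 0, 0, 0, 0, 0, 0, 0, 0, 0, 0, 0, 0, 0]
}}

```text
time: 7.02
position: [0.5487, -0.3731, 0.0371]
eef_rot: [0.0, 0.999, 0.054, 0.001]
ft_force: [0.2, 0.1, 0.1]
opening: 0.0855
gripper_force: 0.0
```

{"api": "step_arm", "payload": {
  "steps": [0, 0, 0, 0, 0, 0, 0, 0, 0, 0, 0, 0, 0, 0, 0, 0, 0, 0, 0, 0, 0, 0, 0, 0, 0, 0, 0, 0, 0, 0, 0, 0, 0, 0, 0, 0, 0, 0, 0, 0, 0, 0, 0, 0, 0, 0, 0, 0],
  "grip": 1
}}

```text
time: 7.68
position: [0.549, -0.3738, 0.0378]
eef_rot: [0.001, 0.999, 0.054, 0.001]
ft_force: [-0.3, 0.2, 5.6]
opening: 0.0631
gripper_force: 67.4
```

{"api": "step_arm", "payload": {
  "steps": [0, 0, -0.2, 0, 0, 0, 0, 0, -0.4, 0, 0, 0, 0, 0, -0.7, 0, 0, 0, 0, 0, -0.8, 0, 0, 0, 0, 0, -0.8, 0, 0, 0, 0, 0, -0.8, 0, 0, 0, 0, 0, -0.8, 0, 0, 0, 0, 0, -0.8, 0, 0, 0, 0, 0, -0.8, 0, 0, 0, 0, 0, -0.8, 0, 0, 0, 0, 0, -0.8, 0, 0, 0, 0, 0, -0.7, 0, 0, 0, 0, 0, -0.4, 0, 0, 0.6, 0, 0, 0, 0, 0, 0.6, 0, 0, 0, 0, 0, 0.6, 0, 0, 0, 0, 0, 0.6, 0, 0, 0, 0, 0, 0, 0, 0, 0, 0, 0, 0]
}}

```text
time: 9.18
position: [0.5475, -0.3726, 0.3004]
eef_rot: [0.0, 0.999, -0.041, -0.0]
ft_force: [0.3, 0.2, -0.9]
opening: 0.0635
gripper_force: 66.5
```

```bash
python3 - <<'E'
from bench import manip
s=manip.sense();print(s['position'],s['eef_rot'],s['ft_force'],s['opening'],s['moment'])
E
```

```text
[ 0.54747059 -0.37255217  0.30037453] [ 1.34650213e-05  9.99148977e-01 -4.12470496e-02 -5.40960532e-05] [ 0.26132011  0.23039057 -0.86658072] 0.06354124478220571 [ 0.02473682 -0.03975232  0.00076006]
```

{"api": "step_arm", "payload": {
  "steps": [0, -0.5, 0, 0, 0, 0.04, -0.027, -0.95, 0, 0, 0, 0, -0.027, -0.95, 0, 0, 0, 0, -0.027, -0.95, 0, 0, 0, 0, -0.027, -0.95, 0, 0, 0, 0, -0.027, -0.95, 0, 0, 0, 0, -0.027, -0.95, 0, 0, 0, 0, -0.027, -0.95, 0, 0, 0, 0, -0.027, -0.95, 0, 0, 0, 0, -0.027, -0.95, 0, 0, 0, 0, -0.027, -0.95, 0, 0, 0, 0, -0.027, -0.95, 0, 0, 0, 0, -0.027, -0.95, 0, 0, 0, 0, -0.027, -0.95, 0, 0, 0, 0, -0.027, -0.95, 0, 0, 0, 0, -0.027, -0.95, 0, 0, 0, 0, -0.027, -0.95, 0, 0, 0, 0, -0.027, -0.95, 0, 0, 0, 0, -0.027, -0.95, 0, 0, 0, 0, 0, -0.3, 0, 0, 0, 0]
}}

```text
time: 10.85
position: [0.5779, 0.1706, 0.3004]
eef_rot: [-0.002, 0.999, -0.04, -0.0]
ft_force: [-0.5, 0.2, -1.1]
opening: 0.0628
gripper_force: 66.5
```

{"api": "step_arm", "payload": {
  "steps": [0, 0, 0, 0, 0, 0, 0, 0, 0, 0, 0, 0, 0, 0, 0, 0, 0, 0]
}}

```text
time: 11.1
position: [0.5798, 0.162, 0.2998]
eef_rot: [0.001, 0.999, -0.044, -0.0]
ft_force: [0.2, -0.8, -0.9]
opening: 0.0633
gripper_force: 66.5
```

```bash
python3 w.py w5; python3 - <<'E'
from bench import manip
import cv2,numpy as np
t=manip.get_image('top')[:,:,::-1];s=manip.get_image('side')[:,:,::-1];w=cv2.imread('pics/w5.png')
r=lambda x,h:cv2.resize(x,None,fx=h/x.shape[0],fy=h/x.shape[0],interpolation=2)
b=np.hstack([r(t[130:260,95:265],300),r(s[150:330,180:330],300)])
cv2.imwrite('pics/m5.png',np.vstack([r(w,300)if 0 else cv2.resize(w[:,:],(b.shape[1]//1,300)),b]));print(b.shape)
E
```

```text
11.1 [0.5798 0.162  0.2998] [ 7.00e-04  9.99e-01 -4.41e-02 -1.00e-04] [ 0.22 -0.84 -0.85]
(300, 642, 3)
```

View pics/m5.png

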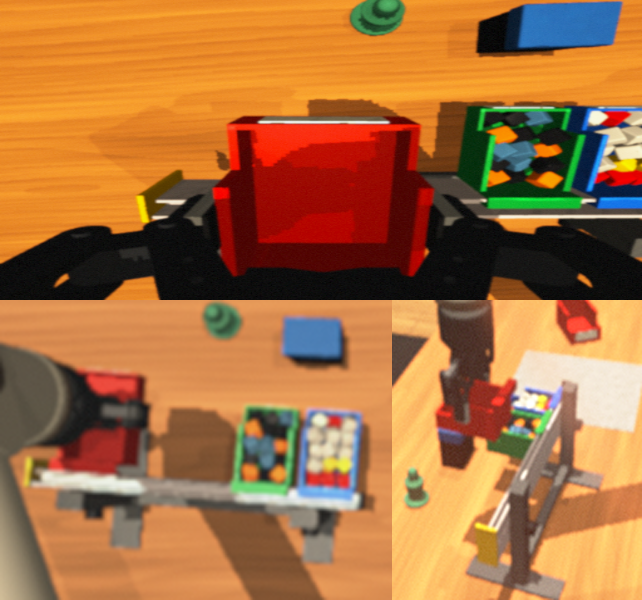

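The bin is firmly held and level, and the rail ahead is free between the green bin and the plate (w5 inset: plate (150,205), green bin (515,150)). Now lowering in front of the rail.

{"api": "step_arm", "payload": {
  "steps": [0, 0, 0.4, 0, 0, 0, 0, 0, 0.7, 0, 0, 0, 0, 0, 0.7, 0, 0, 0, 0, 0, 0.7, 0, 0, 0, 0, 0, 0.7, 0, 0, 0, 0, 0, 0.7, 0, 0, 0, 0, 0, 0.5, 0, 0, 0, 0, 0, 0.13, 0, 0, 0, -0.12, 0, 0, 0, 0, 0, -0.12, 0, 0, 0, 0, 0, -0.1, 0, 0, 0, 0, 0, 0, 0, 0, 0, 0, 0, 0, 0, 0, 0, 0, 0]
}}

```text
time: 12.33
position: [0.5703, 0.1645, 0.1652]
eef_rot: [-0.0, 0.999, -0.044, 0.001]
ft_force: [0.1, -0.6, -0.5]
opening: 0.0628
gripper_force: 66.5
```

{"api": "step_arm", "payload": {
  "steps": [0, 0, 0, 0, 0, 0, 0, 0, 0, 0, 0, 0, 0, 0, 0, 0, 0, 0]
}}

```text
time: 12.58
position: [0.5701, 0.1642, 0.1643]
eef_rot: [-0.0, 0.999, -0.044, 0.0]
ft_force: [0.2, 0.0, -2.1]
opening: 0.0628
gripper_force: 66.5
```

{"api": "step_arm", "payload": {
  "steps": [-0.04, 0, 0, 0, 0, 0, -0.04, 0, 0, 0, 0, 0, -0.03, 0, 0, 0, 0, 0, 0, 0, 0, 0, 0, 0]
}}

```text
time: 12.92
position: [0.5671, 0.1645, 0.1642]
eef_rot: [-0.0, 0.999, -0.044, 0.001]
ft_force: [1.8, -0.2, -2.3]
opening: 0.0632
gripper_force: 66.3
```

{"api": "step_arm", "payload": {
  "steps": [-0.03, 0, 0, 0, 0, 0, 0, 0, 0, 0, 0, 0]
}}

```text
time: 13.08
position: [0.5671, 0.1645, 0.1644]
eef_rot: [-0.0, 0.999, -0.044, 0.001]
ft_force: [5.5, 0.4, -3.8]
opening: 0.0634
gripper_force: 66.4
```

{"api": "step_arm", "payload": {
  "steps": [-0.03, 0, 0, 0, 0, 0, 0, 0, 0, 0, 0, 0]
}}

```text
time: 13.25
position: [0.567, 0.1645, 0.1646]
eef_rot: [-0.0, 0.999, -0.044, 0.002]
ft_force: [7.1, -0.4, -5.3]
opening: 0.0629
gripper_force: 66.7
```

{"api": "step_arm", "payload": {
  "steps": [-0.03, 0, 0, 0, 0, 0, 0, 0, 0, 0, 0, 0]
}}

```text
time: 13.42
position: [0.567, 0.1645, 0.1648]
eef_rot: [-0.001, 0.999, -0.044, 0.003]
ft_force: [9.1, -0.3, -5.9]
opening: 0.063
gripper_force: 66.9
```

{"api": "step_arm", "payload": {
  "steps": [0.07, 0, 0, 0, 0, 0, 0.063, 0, 0, 0, 0, 0, 0, 0, 0, 0, 0, 0, 0, 0, 0, 0, 0, 0]
}}

```text
time: 13.75
position: [0.5672, 0.1645, 0.1637]
eef_rot: [0.0, 0.999, -0.044, -0.001]
ft_force: [-0.2, -0.0, -1.2]
opening: 0.0632
gripper_force: 67.6
```

{"api": "step_arm", "payload": {
  "steps": [0, 0, 0.07, 0, 0, 0, 0, 0, 0.07, 0, 0, 0, 0, 0, 0.07, 0, 0, 0, 0, 0, 0.07, 0, 0, 0, 0, 0, 0, 0, 0, 0]
}}

```text
time: 14.17
position: [0.5673, 0.1643, 0.1549]
eef_rot: [0.0, 0.999, -0.044, -0.001]
ft_force: [0.2, -0.3, -1.6]
opening: 0.0629
gripper_force: 67.6
```

{"api": "step_arm", "payload": {
  "steps": [0, 0, 0.06, 0, 0, 0, 0, 0, 0.06, 0, 0, 0, 0, 0, 0, 0, 0, 0]
}}

```text
time: 14.42
position: [0.5676, 0.1643, 0.1516]
eef_rot: [0.0, 0.999, -0.044, -0.0]
ft_force: [-0.2, -0.2, -2.1]
opening: 0.0628
gripper_force: 67.6
```

{"api": "step_arm", "payload": {
  "steps": [0.01, 0, 0.05, 0, 0, 0, 0, 0, 0.05, 0, 0, 0, 0, 0, 0, 0, 0, 0]
}}

```text
time: 14.67
position: [0.568, 0.1643, 0.1487]
eef_rot: [0.0, 0.999, -0.044, -0.0]
ft_force: [0.2, -0.0, -1.7]
opening: 0.0629
gripper_force: 67.6
```

{"api": "step_arm", "payload": {
  "steps": [0, 0, 0.05, 0, 0, 0, 0, 0, 0.05, 0, 0, 0, 0, 0, 0, 0, 0, 0]
}}

```text
time: 14.92
position: [0.5679, 0.1643, 0.1457]
eef_rot: [0.0, 0.999, -0.044, -0.0]
ft_force: [-0.1, 0.6, -2.1]
opening: 0.0636
gripper_force: 67.6
```

{"api": "step_arm", "payload": {
  "steps": [0, 0, 0.05, 0, 0, 0, 0, 0, 0.03, 0, 0, 0, 0, 0, 0, 0, 0, 0]
}}

```text
time: 15.17
position: [0.568, 0.1643, 0.1434]
eef_rot: [0.0, 0.999, -0.044, -0.0]
ft_force: [-0.2, 0.5, -1.8]
opening: 0.0632
gripper_force: 67.6
```

{"api": "step_arm", "payload": {
  "steps": [0, 0, 0.04, 0, 0, 0, 0, 0, 0.03, 0, 0, 0, 0, 0, 0, 0, 0, 0]
}}

```text
time: 15.42
position: [0.568, 0.1643, 0.1413]
eef_rot: [0.0, 0.999, -0.044, -0.0]
ft_force: [-0.3, 0.7, -1.7]
opening: 0.0629
gripper_force: 67.6
```

{"api": "step_arm", "payload": {
  "steps": [0, 0, 0.03, 0, 0, 0, 0, 0, 0.03, 0, 0, 0, 0, 0, 0, 0, 0, 0]
}}

```text
time: 15.67
position: [0.5681, 0.1643, 0.1395]
eef_rot: [0.0, 0.999, -0.044, -0.0]
ft_force: [0.8, 0.8, -0.3]
opening: 0.0629
gripper_force: 67.6
```

{"api": "step_arm", "payload": {
  "steps": [0, 0, 0.03, 0, 0, 0, 0, 0, 0.02, 0, 0, 0, 0, 0, 0, 0, 0, 0]
}}

```text
time: 15.92
position: [0.5682, 0.1644, 0.1384]
eef_rot: [0.0, 0.999, -0.044, 0.0]
ft_force: [-0.4, -0.2, -0.0]
opening: 0.0629
gripper_force: 68.0
```

{"api": "step_arm", "payload": {
  "steps": [0, 0, 0.03, 0, 0, 0, 0, 0, 0, 0, 0, 0]
}}

```text
time: 16.08
position: [0.5681, 0.1645, 0.1381]
eef_rot: [0.0, 0.999, -0.044, 0.0]
ft_force: [-2.0, -0.7, 6.5]
opening: 0.0633
gripper_force: 68.7
```

{"api": "step_arm", "payload": {
  "steps": [0, 0, 0.03, 0, 0, 0, 0, 0, 0, 0, 0, 0]
}}

```text
time: 16.25
position: [0.5681, 0.1645, 0.1379]
eef_rot: [0.0, 0.999, -0.044, 0.0]
ft_force: [-3.5, -1.8, 11.2]
opening: 0.0634
gripper_force: 69.3
```

{"api": "step_arm", "payload": {
  "steps": [0, 0, -0.04, 0, 0, 0, 0, 0, 0, 0, 0, 0]
}}

```text
time: 16.42
position: [0.5684, 0.1645, 0.1382]
eef_rot: [-0.0, 0.999, -0.044, 0.0]
ft_force: [-1.0, -0.0, 4.7]
opening: 0.0628
gripper_force: 68.2
```

{"api": "step_arm", "payload": {
  "steps": [0, 0, 0, 0, 0, 0, 0, 0, 0, 0, 0, 0, 0, 0, 0, 0, 0, 0, 0, 0, 0, 0, 0, 0],
  "grip": -0.7
}}

```text
time: 16.75
position: [0.5681, 0.1644, 0.1374]
eef_rot: [-0.0, 0.999, -0.044, -0.0]
ft_force: [-0.5, 0.6, -0.9]
opening: 0.0725
gripper_force: 0.0
```

```bash
python3 w.py w6; python3 - <<'E'
from bench import manip
import cv2,numpy as np
t=manip.get_image('top')[:,:,::-1];s=manip.get_image('side')[:,:,::-1];w=cv2.imread('pics/w6.png')
cv2.imwrite('pics/m6.png',np.vstack([cv2.resize(w,(640,300)),np.hstack([cv2.resize(t[165:250,95:265],(380,290)),cv2.resize(s[190:330,220:330],(260,290))])]))
E
```

```text
16.75 [0.5681 0.1644 0.1374] [-0.00e+00  9.99e-01 -4.37e-02 -1.00e-04] [-0.49  0.6  -0.85]
```

View pics/m6.png

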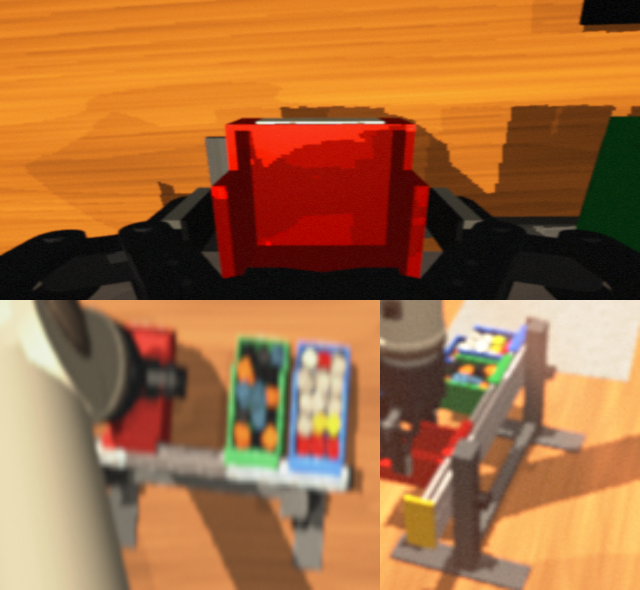

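The bin hangs by itself between the opened jaws, in the middle of the open stretch; it is level, with the hook behind the lip (TCP height matches lip 0.166). Now I'll push it with the loose jaws, pads moved nearer to the rail.

{"api": "step_arm", "payload": {
  "steps": [0, 0, -0.1, 0, 0, 0, -0.25, 0, 0, 0, 0, 0, -0.25, 0, 0, 0, 0, 0, 0, 0, 0, 0, 0, 0, 0, 0, 0, 0, 0, 0, 0, 0, 0, 0, 0, 0]
}}

```text
time: 17.4
position: [0.5531, 0.1657, 0.1408]
eef_rot: [0.0, 0.999, -0.044, 0.0]
ft_force: [-1.1, 0.5, -0.9]
opening: 0.0725
gripper_force: 0.0
```

{"api": "step_arm", "payload": {
  "steps": [0, -0.06, 0, 0, 0, 0, 0, -0.06, 0, 0, 0, 0, 0, -0.08, 0, 0, 0, 0, 0, -0.1, 0, 0, 0, 0, 0, -0.1, 0, 0, 0, 0, 0, -0.1, 0, 0, 0, 0]
}}

```text
time: 17.9
position: [0.5548, 0.18, 0.1406]
eef_rot: [0.001, 0.999, -0.044, -0.0]
ft_force: [1.1, -3.2, 0.3]
opening: 0.0728
gripper_force: 1.4
```

{"api": "step_arm", "payload": {
  "steps": [0, -0.1, 0, 0, 0, 0, 0, -0.1, 0, 0, 0, 0, 0, -0.1, 0, 0, 0, 0, 0, -0.1, 0, 0, 0, 0, 0, -0.1, 0, 0, 0, 0, 0, -0.1, 0, 0, 0, 0, 0, -0.1, 0, 0, 0, 0, 0, -0.1, 0, 0, 0, 0]
}}

```text
time: 18.57
position: [0.5567, 0.2049, 0.1406]
eef_rot: [0.0, 0.999, -0.044, 0.0]
ft_force: [1.0, -1.9, -0.6]
opening: 0.0729
gripper_force: 0.9
```

```bash
python3 w.py w7; python3 - <<'E'
import cv2,numpy as np
for n in('w6','w7'):
    im=cv2.imread(f'pics/{n}.png').astype(int)
    m=((im[:,:,2]>90)&(im[:,:,1]<60)&(im[:,:,0]<60))
    for r in(165,180,230,270,330):
        q=np.where(m[r])[0];print(n,r,(q.min(),q.max()) if len(q) else None)
E
```

```text
18.5667 [0.5567 0.2049 0.1406] [ 0.00e+00  9.99e-01 -4.36e-02  1.00e-04] [ 0.96 -1.88 -0.61]
w6 165 (np.int64(181), np.int64(483))
w6 180 (np.int64(182), np.int64(480))
w6 230 (np.int64(201), np.int64(471))
w6 270 (np.int64(171), np.int64(463))
w6 330 (np.int64(175), np.int64(337))
w7 165 (np.int64(194), np.int64(511))
w7 180 (np.int64(193), np.int64(511))
w7 230 (np.int64(175), np.int64(511))
w7 270 (np.int64(186), np.int64(351))
w7 330 (np.int64(189), np.int64(347))
```

{"api": "step_arm", "payload": {
  "steps": [0, -0.1, 0, 0, 0, 0, 0, -0.1, 0, 0, 0, 0, 0, -0.1, 0, 0, 0, 0, 0, -0.1, 0, 0, 0, 0, 0, -0.1, 0, 0, 0, 0, 0, -0.1, 0, 0, 0, 0, 0, -0.1, 0, 0, 0, 0, 0, -0.1, 0, 0, 0, 0, 0, -0.1, 0, 0, 0, 0, 0, -0.1, 0, 0, 0, 0, 0, -0.1, 0, 0, 0, 0]
}}

```text
time: 19.53
position: [0.5594, 0.2363, 0.1406]
eef_rot: [0.001, 0.999, -0.044, -0.0]
ft_force: [-0.7, -6.3, 3.3]
opening: 0.0724
gripper_force: 2.8
```

{"api": "step_arm", "payload": {
  "steps": [0, -0.06, 0, 0, 0, 0, 0, -0.06, 0, 0, 0, 0, 0, -0.06, 0, 0, 0, 0, 0, 0, 0, 0, 0, 0]
}}

```text
time: 19.87
position: [0.5599, 0.2426, 0.1406]
eef_rot: [0.0, 0.999, -0.044, -0.0]
ft_force: [0.9, -3.8, 1.3]
opening: 0.0723
gripper_force: 2.2
```

{"api": "step_arm", "payload": {
  "steps": [0, -0.05, 0, 0, 0, 0, 0, -0.05, 0, 0, 0, 0, 0, 0, 0, 0, 0, 0]
}}

```text
time: 20.12
position: [0.5601, 0.2456, 0.1406]
eef_rot: [0.0, 0.999, -0.044, -0.0]
ft_force: [-0.7, -2.5, 1.6]
opening: 0.0727
gripper_force: 1.4
```

{"api": "step_arm", "payload": {
  "steps": [0, -0.05, 0, 0, 0, 0, 0, -0.05, 0, 0, 0, 0, 0, 0, 0, 0, 0, 0]
}}

```text
time: 20.37
position: [0.5603, 0.25, 0.1406]
eef_rot: [-0.001, 0.999, -0.043, 0.0]
ft_force: [-0.4, -0.8, 0.2]
opening: 0.0729
gripper_force: 0.6
```

{"api": "step_arm", "payload": {
  "steps": [0, -0.04, 0, 0, 0, 0, 0, -0.04, 0, 0, 0, 0, 0, 0, 0, 0, 0, 0]
}}

```text
time: 20.62
position: [0.5605, 0.2516, 0.1405]
eef_rot: [-0.0, 0.999, -0.043, -0.0]
ft_force: [-0.2, -1.3, 1.0]
opening: 0.0725
gripper_force: 1.1
```

{"api": "step_arm", "payload": {
  "steps": [0, -0.04, 0, 0, 0, 0, 0, -0.02, 0, 0, 0, 0, 0, 0, 0, 0, 0, 0]
}}

```text
time: 20.87
position: [0.5608, 0.2526, 0.1406]
eef_rot: [0.0, 0.999, -0.044, -0.0]
ft_force: [-0.8, -3.3, 1.6]
opening: 0.0725
gripper_force: 2.2
```

{"api": "step_arm", "payload": {
  "steps": [0, -0.03, 0, 0, 0, 0, 0, -0.02, 0, 0, 0, 0, 0, 0, 0, 0, 0, 0]
}}

```text
time: 21.12
position: [0.561, 0.2535, 0.1406]
eef_rot: [0.001, 0.999, -0.044, -0.0]
ft_force: [-1.9, -5.9, 2.3]
opening: 0.0726
gripper_force: 2.9
```

{"api": "step_arm", "payload": {
  "steps": [0, -0.03, 0, 0, 0, 0, 0, -0.02, 0, 0, 0, 0, 0, 0, 0, 0, 0, 0]
}}

```text
time: 21.37
position: [0.5611, 0.2535, 0.1405]
eef_rot: [0.002, 0.999, -0.044, -0.0]
ft_force: [-2.6, -7.4, 5.5]
opening: 0.0728
gripper_force: 4.3
```

{"api": "step_arm", "payload": {
  "steps": [0, -0.03, 0, 0, 0, 0, 0, -0.03, 0, 0, 0, 0, 0, 0, 0, 0, 0, 0]
}}

```text
time: 21.62
position: [0.5611, 0.2536, 0.1404]
eef_rot: [0.003, 0.999, -0.045, -0.001]
ft_force: [-4.0, -11.7, 6.8]
opening: 0.0728
gripper_force: 6.0
```

```bash
python3 w.py w8; python3 - <<'E'
from h import *
import pickle
c=pickle.load(open('pics/w8.pkl','rb'));im=cv2.imread('pics/w8.png')
O=np.array([.527,.284]);e=np.array([.0858,.9963]);x=np.array([.9963,-.0858])
P=lambda X,Y,Z:proj(c,[*(O+(Y-170)/1e3*e+X/1e3*x),Z])
print('plate front inner corner low/high',P(13,170,.12),P(13,170,.165),'bin side top x13..40',P(13,170,.153),P(40,170,.153),P(95,170,.10),'R',P(40,106,.153))
h=cv2.cvtColor(im,40)
y=(abs(h[:,:,0].astype(int)-27)<6)&(h[:,:,1]>150)&(h[:,:,2]>40)
m=(im[:,:,2]>90)&(im[:,:,1]<60)&(im[:,:,0]<60)
for r in range(130,370,15):
    q=np.where(m[r])[0];k=np.where(y[r])[0];print(r,(q.min(),q.max())if len(q) else None,(k.min(),k.max(),len(k)) if len(k) else None)
E
```

```text
21.6167 [0.5611 0.2536 0.1404] [ 3.20e-03  9.99e-01 -4.49e-02 -8.00e-04] [ -4.03 -11.68   6.77]
plate front inner corner low/high [205.37682522 290.49944519] [187.85298489 358.97091187] bin side top x13..40 [193.63061011 336.39581044] [189.5144201  277.75609233] [203.15006406 122.14458475] R [355.13269031 276.44418869]
130 (np.int64(188), np.int64(340)) None
145 (np.int64(189), np.int64(339)) None
160 (np.int64(190), np.int64(339)) None
175 (np.int64(191), np.int64(511)) None
190 (np.int64(188), np.int64(511)) None
205 (np.int64(180), np.int64(511)) None
220 (np.int64(181), np.int64(511)) None
235 (np.int64(182), np.int64(511)) None
250 (np.int64(184), np.int64(511)) None
265 (np.int64(130), np.int64(352)) None
280 (np.int64(186), np.int64(351)) None
295 (np.int64(46), np.int64(350)) None
310 (np.int64(19), np.int64(349)) None
325 (np.int64(2), np.int64(349)) None
340 (np.int64(190), np.int64(344)) None
355 None None
```

{"api": "step_arm", "payload": {
  "steps": [0, 0.06, 0, 0, 0, 0, 0, 0.06, 0, 0, 0, 0, 0, 0.06, 0, 0, 0, 0, 0, 0.06, 0, 0, 0, 0, 0, 0.04, 0, 0, 0, 0, 0, 0, 0, 0, 0, 0, 0, 0, 0, 0, 0, 0]
}}

```text
time: 22.25
position: [0.5605, 0.2501, 0.1407]
eef_rot: [-0.0, 0.999, -0.043, 0.0]
ft_force: [-0.3, -0.3, 0.2]
opening: 0.0725
gripper_force: 0.0
```

```bash
python3 w.py w9; python3 - <<'E'
import cv2,numpy as np
im=cv2.imread('pics/w9.png');m=(im[:,:,2]>90)&(im[:,:,1]<60)&(im[:,:,0]<60)
for r in(130,160,220,280,330):
    q=np.where(m[r][:360])[0];print(r,q.min(),q.max())
E
```

```text
22.25 [0.5605 0.2501 0.1407] [-4.000e-04  9.991e-01 -4.340e-02  1.000e-04] [-0.32 -0.3   0.23]
130 185 335
160 187 334
220 175 348
280 119 342
330 181 340
```

{"api": "step_arm", "payload": {
  "steps": [0, 0, -0.1, 0, 0, 0, 0, 0, -0.2, 0, 0, 0, 0, 0, -0.3, 0, 0, 0, 0, 0, -0.4, 0, 0, 0, 0, 0, -0.5, 0, 0, 0, 0, 0, -0.6, 0, 0, 0, 0, 0, -0.6, 0, 0, 0, 0, 0, -0.6, 0, 0, 0, 0, 0, -0.6, 0, 0, 0, 0, 0, -0.5, 0, 0, 0, 0, 0, -0.3, 0, 0, 0, 0, 0, 0, 0, 0, 0, 0, 0, 0, 0, 0, 0]
}}

```text
time: 23.38
position: [0.5607, 0.2495, 0.2824]
eef_rot: [-0.0, 0.999, -0.044, 0.001]
ft_force: [0.1, 0.1, -0.2]
opening: 0.0723
gripper_force: 0.0
```

```bash
python3 w.py w10; python3 - <<'E'
from h import *
import pickle
c=pickle.load(open('pics/w10.pkl','rb'));im=cv2.imread('pics/w10.png')
O=np.array([.527,.284]);e=np.array([.0858,.9963]);x=np.array([.9963,-.0858])
P=lambda X,Y,Z:proj(c,[*(O+(Y-170)/1e3*e+X/1e3*x),Z]).round()
print('exp hung: flange rear L,R',P(-9,170,.17),P(-9,106,.17),'front bottom L,R',P(96,170,.1),P(96,106,.1))
m=(im[:,:,2]>80)&(im[:,:,1]<60)&(im[:,:,0]<60)
n,l,st,ce=cv2.connectedComponentsWithStats(m.astype(np.uint8))
print([list(st[i]) for i in range(1,n) if st[i,4]>500])
for r in range(100,300,12):
    q=np.where(m[r])[0]
    if len(q):print(r,q.min(),q.max(),end='; ')
h=cv2.cvtColor(im,40);y=(abs(h[:,:,0].astype(int)-27)<6)&(h[:,:,1]>150)&(h[:,:,2]>40)
k=np.argwhere(y);print('\nyellow',len(k),k.min(0) if len(k) else '',k.max(0) if len(k) else '')
E
```

```text
23.3833 [0.5607 0.2495 0.2824] [-2.00e-04  9.99e-01 -4.37e-02  7.00e-04] [ 0.13  0.12 -0.18]
exp hung: flange rear L,R [219. 249.] [300. 249.] front bottom L,R [224. 110.] [294. 109.]
[[np.int32(212), np.int32(110), np.int32(264), np.int32(117), np.int32(14020)], [np.int32(217), np.int32(230), np.int32(84), np.int32(19), np.int32(1455)]]
112 225 474; 124 222 472; 136 222 470; 148 218 467; 160 219 465; 172 219 464; 184 219 461; 196 219 459; 208 218 297; 220 214 298; 232 217 300; 244 217 300; 256 138 138; 268 314 389; 280 177 423; 292 97 437; 
yellow 323 [  4 209] [266 511]
```

```bash
python3 -c "
from bench import manip
print(manip.sign_off())"
```

```text
the job is handed in; nothing more can be done
None
```

The red bin is hanging on the rail against the yellow end plate. I hung it mid-stretch, let it go, then slid it along. The last wrist-camera measurement put its flange within about 2 pixels of the expected hung position. Readings at the end of each move peaked at about 14 N (limit 25 N), the arm was clear of everything, and I handed in at 23.4 s.

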